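Hang the nesting spacers on the hook

TASK

Hang the three spacers on the hook one after the other, the small one first, then the medium, then the large, each with its slot over the bar and its recess cupped over the front of the one before. As you hang each one, push it straight back along the bar until it is fully home (the small one against the rubber pad, each of the others against the spacer behind it) and hold it there for a moment with a firm push of about 10 N, never more than 16 N. Leave all three hanging nested without gaps on the bar, still touching the pad, and do not push the other things on the desk about.

Things in the scene. Friction and masses are not known exactly. Their poses are not given: they have to be found in the camera images.
- hook: steel hook stand fixed on the desk; origin under the post at desk height. A level flat bar 10 mm wide and thick runs from the post along the stand's own -x, ending 137 mm from the origin; bar top 150 mm up. Its last 7 mm turn up to 159 mm. The post (20 x 24 mm) is 160 mm high; the foot reaches 55 mm out under the bar, 12 mm high.
- stop: back stop on the bar; origin and axes are the hook's (not the pad's). Springy rubber pad 32 mm wide, 28 mm tall, round the bar; its front face is somewhere 36 to 56 mm in front of the origin (-x), set anew each time, not measured: find it by feel. It gives 1 mm per 5 N, up to 5 mm, and comes back out when let go.
- small_center (a point): centre (half-way up, mid-thickness) of the small spacer, a block 40 mm wide (y), 52 mm tall, 24 mm thick (x), standing upright, front towards the robot. A slot 16 mm wide, 26 mm tall goes through it along x, upper edge 16.0 mm above this centre, lower edge 10.0 mm below it. Grip it across its width from above, in its upper half. Hung on the bar, this centre is 134.0 mm above the desk.
- medium_center (a point): centre (half-way up, mid-thickness) of the medium spacer, a block 53 mm wide (y), 65 mm tall, 24 mm thick (x), standing upright, front towards the robot. A slot 16 mm wide, 26 mm tall goes through it along x, upper edge 16.0 mm above this centre, lower edge 10.0 mm below it. Grip it across its width from above, in its upper half. Hung on the bar, this centre is 134.0 mm above the desk.
- large_center (a point): centre (half-way up, mid-thickness) of the large spacer, a block 66 mm wide (y), 78 mm tall, 24 mm thick (x), standing upright, front towards the robot. A slot 16 mm wide, 26 mm tall goes through it along x, upper edge 16.0 mm above this centre, lower edge 10.0 mm below it. Grip it across its width from above, in its upper half. Hung on the bar, this centre is 134.0 mm above the desk.
- small: the small spacer; origin at the centre of its underside, x through the thickness (back +x), y across the width, z up; about 0.1 kg. Solid 24 mm block but for the slot.
- medium: the medium spacer; origin at the centre of its underside, x through the thickness (back +x), y across the width, z up; about 0.13 kg. Its back face has a recess 46 mm wide, 58 mm tall, 8 mm deep, which cups over the front of the small spacer with 3 mm play all round; nested, its centre lies 16 mm in front of the small one's.
- large: the large spacer; origin at the centre of its underside, x through the thickness (back +x), y across the width, z up; about 0.17 kg. Its back face has a recess 59 mm wide, 71 mm tall, 8 mm deep, which cups over the front of the medium spacer with 3 mm play all round; nested, its centre lies 16 mm in front of the medium one's.
- lens_bottle: small clear bottle, 34 mm across, 105 mm tall; stands by, leave it alone; origin under its middle
- objective_can: black canister, 57 mm across, 68 mm tall; stands by, leave it alone; origin under its middle
- tape_1: tape roll, 96 mm across, 25 mm tall, lying flat; stands by, leave it alone; origin under its middle
- stage_weight: steel weight, 32 mm across, 38 mm tall; stands by, leave it alone; origin under its middle
- eyepiece_cap_0: black eyepiece cap, 54 mm across, 48 mm tall; stands by, leave it alone; origin under its middle
There are look-alikes about, which are no part of the job. Leave any green or orange look-alike of the medium alone.

How it is judged:
By the outcome, as a careful person would: the job done as asked, in the order asked, and still so for the second after the job is handed in, with the robot touching nothing.
It also fails if it takes over 72 s, if anything falls off the work surface, if the arm or the gripper's body presses on something with over 40 N, if the wrist force passes 120 N, or if a joint passes its speed limit or range.

ROBOT

A 6-joint arm with a two-finger parallel gripper is mounted at the origin on the work surface; the furniture and walls round the work are solid. World frame = base frame: x ahead of the robot, y to its left, z up, the work surface at z = 0. Lengths are in m, angles in rad, forces in N, time in s.
With the tool pointing down it reaches from about 0.275 to 0.975 m from the base axis. Payload 8.4 kg.
Tool frame: the origin (TCP) lies midway between the tips of the shut fingers; the grasp point (between the pads) lies 19 mm behind it; z points along the fingers, x is the direction in which the jaws open and shut, and the axes are right-handed (so a half turn about z gives the same grasp; the last joint's range is limited). The gripper opens to 92 mm and grips with 3 to 60 N. Pads are 20 mm wide; open, the fingers measure 128 mm over their backs; the gripper's body (75 mm by 189 mm) begins 69 mm behind the grasp point.
Start: joints at [1.106, 0.353, 1.633, -0, 1.155, -0.002], TCP at [0.279, 0.559, 0.215] pointing down, gripper open.
Joint ranges: [-2.63, 2.63], [-0.92, 2.1], [0.06, 2.66], [-1.3, 4.44], [0, 2.69], [-3.02, 3.02]. Speed limits (rad/s): [2.22, 2.22, 2.79, 3.14, 3.14, 3.14].

INTERFACE

Orientations are given as a unit quaternion [w, x, y, z].
In Python, from bench import robot, fingers, planner, optics, regions_of, spot_point gives the robot as it stands. The module is installed in compiled form; this text tells all that it offers. Calls block until the motion is done:
- robot.reach(position, orientation): joint-space move of the TCP to a pose.
- robot.line_to(position, max_speed=0.15, rotation=None, until_force=None): straight line of the TCP; rotation=None keeps the orientation; max_speed is the mean speed in m/s. With until_force (N) it stops when the force on the tool has changed by that much, and returns True; else False.
- robot.set_joints(angles): joint-space move.
- fingers.open_jaws() and fingers.clamp(squeeze=None): open the fingers fully, or close them until they stop; squeeze is the grip in N (None keeps the last).
- robot.hold(seconds).
- planner.inverse_kinematics(position, orientation): joint angles nearest the present ones, or None.
- optics.capture(name): name is "scene" or "side" or "wrist"; returns (picture, depth): 400x640x3 uint8, red, green, blue; 400x640 float32, m along the optical axis (not along the pixel's ray), 0 where there is no reading.
- optics.calibration(name): a dict with "fov_y" (degrees; the focal length in pixels is half the picture's height over the tangent of half this angle, whatever the lens; pixels are square), "cx", "cy" (the principal point, pixels), "T" (4x4, takes a point from camera to world coordinates). Camera axes: x right, y up, looking along -z (the intrinsics and any distortion apply to the point x, -y, -z); pixel columns grow to the right and rows downward; lengths in m; the calibration is good to about 2 mm. A picture is of the moment at which its call begins: read the wrist's pose just before it. calibration takes no time and is no camera call; for the wrist camera it gives the pose at the moment of the call.
A pose or a line that the arm cannot do raises robot.PlanningError and nothing moves.
- robot.hand_in(): hands the job in, once; it reports no verdict.
Trained networks look in the newest picture that a camera, given by its name, has taken for a name from the list of things; names that differ only in an ending like _2 or _b are one class to them, and where a whole thing is asked for, a point or a joint stands for the part that bears it (a point fixed in the world has none). Each returns a list of dicts, best first, with "conf" (0 to 1); they miss things now and then, are a little off and sometimes report something else, mostly with a low value. They report only what shows in the picture. A call takes as long as a camera call. They do not tell look-alikes from the thing itself.
- regions_of(camera, target): "pixels" (400x640 bool, what is visible of it).
- spot_point(camera, target): "xyz" ([x, y, z] in m, in world coordinates, good to about 4 mm: a listed point, or the origin of a listed thing).
Readings, each from a call of its own:
- robot.read_t(): time.
- robot.read_qpos(): joint angles.
- robot.read_qvel(): joint speeds.
- robot.read_tau(): joint torques, N m.
- robot.read_ee_pos(): TCP position.
- robot.read_ee_rot(): TCP orientation.
- robot.read_force(): force on the tool from outside, world axes, zero at the start.
- robot.read_wrist_torque(): the same for the moment, N m.
- robot.read_finger_gap(): finger opening in m.
Only numpy, scipy, OpenCV 4.12 (cv2) and the standard library are available. Lean on these libraries where they do the work, as an engineer would, in place of code of your own. Each camera call takes 0.05 s, during which the arm holds its last target.

## Working session

There is one attempt and no reset: what is moved stays moved. The work goes in short steps, each a Python script; the robot and the scene stay as the last script left them, time stands still between calls to the robot, and variables do not carry over. Pictures are saved under pics/ and viewed, and the job is handed in when it is done.

```bash
mkdir -p pics; ls
python3 - <<'E'
from bench import robot, fingers, planner, optics, regions_of, spot_point
import cv2,numpy as np
print(robot.read_t(),robot.read_ee_pos(),robot.read_ee_rot(),robot.read_force(),robot.read_finger_gap())
for n in ["scene","side","wrist"]:
    p,d=optics.capture(n); cv2.imwrite(f"pics/{n}0.png",p[:,:,::-1]); np.savez(f"{n}0.npz",p=p,d=d)
    c=optics.calibration(n); print(n,c)
    for t in ["hook","stop","small_center","medium_center","large_center"]:
        try: print(t,[(np.round(r["xyz"],4).tolist(),round(r["conf"],2)) for r in spot_point(n,t)][:4])
        except Exception as e: print(t,e)
print(robot.read_t())
E
```

```text
pics
0.0 [0.27878704 0.55880155 0.21387105] [ 3.55242836e-04  8.50422032e-01  5.26100645e-01 -5.93478427e-04] [-0.10063853  0.26707758  0.83050963] 0.09208901928221885
scene {'fov_y': 42.60481078013713, 'cx': 317.8910025963982, 'cy': 198.7372463059952, 'T': array([[ 0.95061813, -0.18071328,  0.25232493,  0.67245093],
       [ 0.30985473,  0.59911209, -0.73827824, -0.41345721],
       [-0.01775423,  0.78000476,  0.62552168,  0.71216397],
       [ 0.        ,  0.        ,  0.        ,  1.        ]])}
hook [([0.3878, 0.5492, 0.0023], 0.79), ([0.2996, 0.4266, -0.0005], 0.35)]
stop [([0.3863, 0.5522, 0.0024], 0.44)]
small_center [([0.4824, 0.3338, 0.029], 0.51)]
medium_center [([0.2969, 0.4259, 0.0329], 0.94), ([0.2308, 0.3289, 0.0303], 0.73), ([0.2963, 0.2604, 0.0331], 0.61), ([0.3165, 0.1591, 0.03], 0.59)]
large_center [([0.4122, 0.3852, 0.0409], 0.75)]
side {'fov_y': 53.14286893593919, 'cx': 316.9343278413297, 'cy': 199.19315115847098, 'T': array([[-0.74266233,  0.46129102, -0.48545161, -0.02909487],
       [-0.66946421, -0.52921794,  0.52129267,  0.80728305],
       [-0.01644207,  0.7
[... 383 characters left out ...]
enter [([0.4088, 0.3866, 0.0364], 0.69)]
wrist {'fov_y': 60.82169093582147, 'cx': 319.5578748134239, 'cy': 195.3864352040473, 'T': array([[ 4.45375038e-01, -8.64611079e-01, -2.32569899e-01,
         2.13774958e-01],
       [ 8.95344064e-01,  4.30170753e-01,  1.15378207e-01,
         5.92402478e-01],
       [ 2.87492899e-04, -2.59616652e-01,  9.65711712e-01,
         3.85123612e-01],
       [ 0.00000000e+00,  0.00000000e+00,  0.00000000e+00,
         1.00000000e+00]])}
hook [([0.3889, 0.5453, 0.0043], 0.55)]
stop [([0.3903, 0.5514, 0.0011], 0.65)]
small_center [([0.482, 0.3377, 0.0257], 0.8)]
medium_center [([0.2377, 0.3302, 0.0313], 0.7), ([0.4789, 0.3361, 0.0258], 0.23)]
large_center []
0.9
```

View pics/scene0.png

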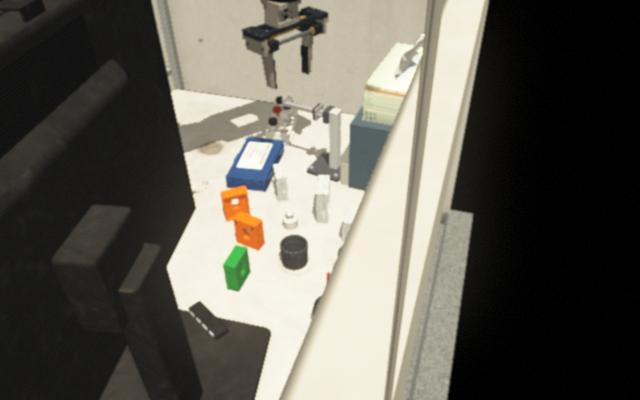

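View pics/side0.png

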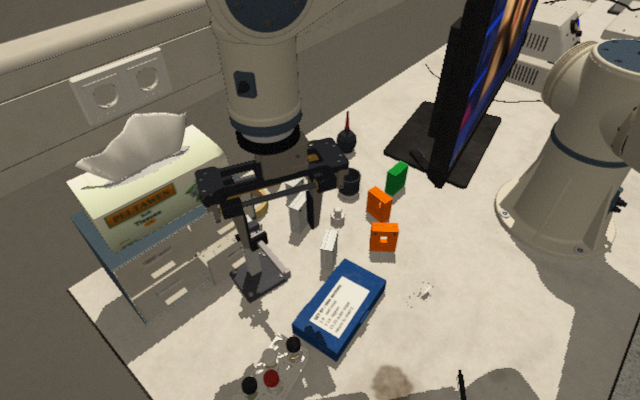

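View pics/wrist0.png

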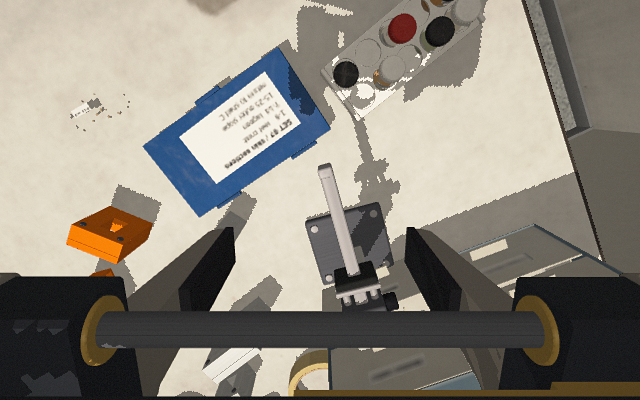

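```bash
cat > h.py <<'E'
import numpy as np,cv2
from bench import robot, fingers, planner, optics, regions_of, spot_point
def cloud(d,c):
    H,W=d.shape;f=H/2/np.tan(np.radians(c["fov_y"])/2)
    u,v=np.meshgrid(np.arange(W),np.arange(H))
    P=np.stack([(u-c["cx"])/f*d,-(v-c["cy"])/f*d,-d],-1)
    T=np.array(c["T"]);return P@T[:3,:3].T+T[:3,3]
def proj(X,c):
    T=np.array(c["T"]);p=(np.atleast_2d(X)-T[:3,3])@T[:3,:3];f=200/np.tan(np.radians(c["fov_y"])/2)
    return np.c_[c["cx"]+f*p[:,0]/-p[:,2],c["cy"]+f*p[:,1]/p[:,2]]
E
python3 - <<'E'
from h import *
pts=dict(hook=[.388,.549,0],small=[.482,.335,.026],medg=[.297,.425,.033],large=[.411,.386,.039],or1=[.2305,.3285,.03],or2=[.2975,.257,.035],green=[.317,.158,.033])
for n in ["scene","side"]:
    c=optics.calibration(n)
    for k,v in pts.items(): print(n,k,proj(v,c).round())
a=cv2.imread("pics/scene0.png")[90:270,200:370]; cv2.imwrite("pics/sceneA.png",cv2.resize(a,None,fx=3.3,fy=3.3,interpolation=cv2.INTER_CUBIC))
a=cv2.imread("pics/side0.png")[130:320,220:430]; cv2.imwrite("pics/sideA.png",cv2.resize(a,None,fx=3.1,fy=3.1,interpolation=cv2.INTER_CUBIC))
E
```

```text
scene hook [[335. 168.]]
scene small [[349. 225.]]
scene medg [[280. 181.]]
scene large [[323. 198.]]
scene or1 [[234. 202.]]
scene or2 [[249. 228.]]
scene green [[236. 266.]]
side hook [[255. 273.]]
side small [[295. 188.]]
side medg [[329. 250.]]
side large [[301. 210.]]
side or1 [[384. 240.]]
side or2 [[378. 204.]]
side green [[396. 179.]]
```

View pics/sceneA.png

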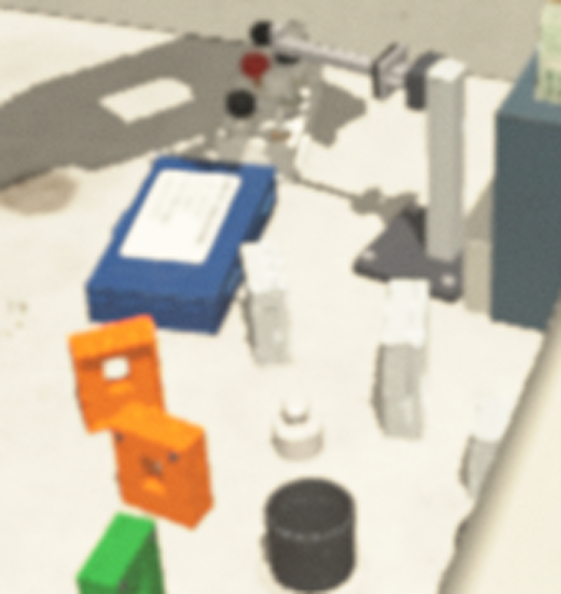

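View pics/sideA.png

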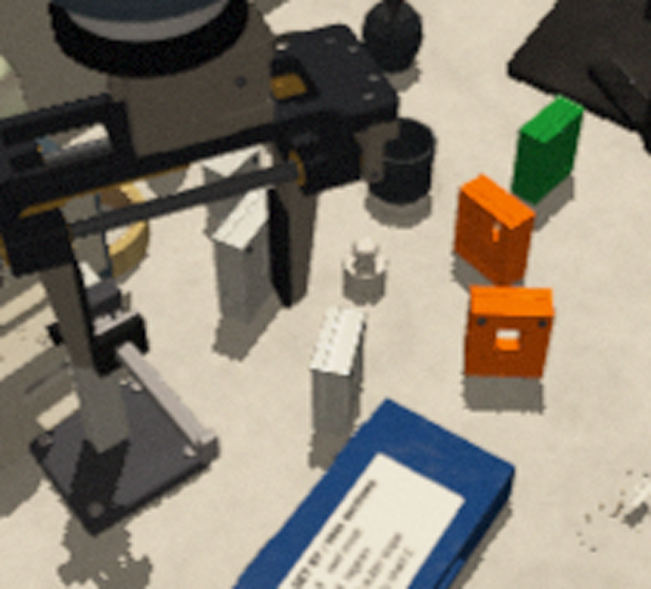

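Run:
```python
from h import *
P=[]
for n in ["scene","side"]:
    z=np.load(n+"0.npz");X=cloud(z["d"],optics.calibration(n))[z["d"]>0]
    print(n,(z["d"]>0).mean()); P.append(X)
    print(n)
    for x in np.arange(0,.85,.05):
        r=[]
        for y in np.arange(-.1,.85,.05):
            m=(abs(X[:,0]-x)<.025)&(abs(X[:,1]-y)<.025)
            r.append("%3d"%(100*np.percentile(X[m,2],98)) if m.sum()>8 else "  .")
        print("%.2f"%x," ".join(r))
```

```text
scene 0.7228984375
scene
0.00   .   .   .   .   .   .   .   .   .   .   .   .   0   0   0   0   0   0   0
0.05   .   .   .   .   .   .   .   .   .   .   0   0   0   0   0   0   0   0   0
0.10   .   .   .   .   .   .   .   .   .   1   0   0   0   0   0   0   0   0   0
0.15   .   .   .   .   .   0   0   0   0   0   3   3   3   3   3   0   6   6   0
0.20   1   1   .   .   0   0   0   0   6   6   3   3  34   3   6   6   6   6   0
0.25  55  56  55  53  51  49  48   6   6   6   3  34  38  38  14   6   3   0   0
0.30  54  54  45  45   0   6   6   6   0   0   6   6  39  39  34  34   0   0   .
0.35  36  31   2   2   0   6   5   4   3   3   0   0   1  15  34  34   0   0   0
0.40  30   1   1   1   0   0   4   4   0   7   7   0   7  15   .   0   0   .   .
0.45   .   1   1   0   0   0   0   4   4   7   0   0  24  24  24  24   .   .   .
0.50   .   .   .   .  12   .   6   .   5   5   .   .  24  29  26  25  24  24   .
0.55   .   .   .   .   .   .   .   .   .   .   .   .  24  31  31  31  28   .   .
0.60  44  44  44  44  44  44  44  44  44  44  44  44   .   .   .   .   .   .   .
0.65  44  44  44  44  
[... 999 characters left out ...]
   4   4   0   7   7   0   7  15   8   0   0   0   0
0.45   1   1   1   0   0   0   .   0   5   5   0   0  24  25  25  24  24  16   0
0.50   0   0   0   0  11   6   .   0   5   5   2   2  25  30  27  25  25  25   0
0.55   0   0   0   0   4   .   6   .   .   0   2   .  25  31  32  31  29  25   0
0.60  31  32  34  33  33  32  31   .   .   .  43  44  44  44  44  44  44  41  33
0.65  22  22  22  22  22  22   .   .   3  22  22  44  45  46  47  49  48  22  22
0.70   .   .   .   .   .   .   .   .   .   .   .   .   .   .   .   .   .   .   .
0.75   .   .   .   .   .   .   .   .   .   .   .   .   .   .   .   .   .   .   .
0.80   .   .   .   .   .   .   .   .   .   .   .   .   .   .   .   .   .   .   .
```

Run:
```python
from h import *
from scipy.optimize import least_squares
q=[0,.85,.526,0];q=np.array(q)/np.linalg.norm(q)
def down(yaw): return np.array([0,np.cos(yaw/2),np.sin(yaw/2),0])
D=[]
az=.9
for r in [.3,.4,.5,.6,.7,.8,.9]:
  for z in [.05,.2,.35]:
    p=[r*np.cos(az),r*np.sin(az),z]
    j=planner.inverse_kinematics(p,down(2*.5536))
    if j is not None: D.append((r,z,*np.round(j,4)))
D=np.array(D);print(D[[0,4,8,10,12]])
def f(x):
  L1,L2,h,a,t,e,o=x
  r=L1*np.sin(D[:,3])+L2*np.sin(D[:,3]+D[:,4]+o)+a+0
  z=h+L1*np.cos(D[:,3])+L2*np.cos(D[:,3]+D[:,4]+o)-t*1
  return np.r_[r-D[:,0],z-D[:,1]]
s=least_squares(f,[.4,.4,.4,0,.3,0,0]);print(s.x,s.cost)
for p,y in [((.482,.335,.05),.6),((.482,.335,.2),.6),((.45,.2,.33),.3)]:
  for yy in [y-1.57,y,y+1.57]:
    print(p,yy,planner.inverse_kinematics(p,down(yy)))
print(robot.read_t())
```

```text
[[ 0.3     0.05    0.895   0.1428  2.4251 -0.      0.5737 -0.2122]
 [ 0.4     0.2     0.8962  0.0085  2.0981 -0.      1.0349 -0.211 ]
 [ 0.5     0.35    0.897   0.0459  1.7177 -0.      1.378  -0.2102]
 [ 0.6     0.2     0.8975  0.3286  1.7033 -0.      1.1097 -0.2097]
 [ 0.7     0.05    0.8979  0.6367  1.5721 -0.      0.9328 -0.2093]]
[ 5.68090335e-01  4.97761074e-01  6.22446398e+00 -5.41270806e-06
  6.28985454e+00  0.00000000e+00  1.17787921e-01] 4.210275403901372e-09
(0.482, 0.335, 0.05) -0.9700000000000001 [ 6.04820918e-01  4.96253417e-01  1.83844157e+00 -4.44089210e-16
  8.06897666e-01  1.57482092e+00]
(0.482, 0.335, 0.05) 0.6 [ 6.04820918e-01  4.96253417e-01  1.83844157e+00 -4.44089210e-16
  8.06897666e-01  4.82091751e-03]
(0.482, 0.335, 0.05) 2.17 [ 6.04820918e-01  4.96253417e-01  1.83844157e+00 -4.44089210e-16
  8.06897666e-01 -1.56517908e+00]
(0.482, 0.335, 0.2) -0.9700000000000001 [ 6.04820918e-01  3.08789187e-01  1.73155745e+00 -4.44089210e-16
  1.10124602e+00  1.57482092e+00]
(0.482, 0.335, 0.2) 0.6 [ 6.04820918e-01  3.08789187e-01  1.73155745e+00 -4.44089210e-16
  1.10124602e+00  4.82091751e-03]
(0.482, 0.335, 0.2) 2.17 [ 6.04820918e-01  3.08789187e-01  1.73155745e+00 -4.44089210e-16
  1.10124602e+00 -1.56517908e+00]
(0.45, 0.2, 0.33) -1.27 [ 4.15178286e-01  4.47295503e-02  1.76138239e+00 -4.44089210e-16
  1.33548072e+00  1.68517829e+00]
(0.45, 0.2, 0.33) 0.3 [ 4.15178286e-01  4.47295503e-02  1.76138239e+00 -4.44089210e-16
  1.33548072e+00  1.15178286e-01]
(0.45, 0.2, 0.33) 1.87 [ 4.15178286e-01  4.47295503e-02  1.76138239e+00 -4.44089210e-16
  1.33548072e+00 -1.45482171e+00]
0.9
```

```bash
cat >> h.py <<'E'
def down(yaw): return np.array([0,np.cos(yaw/2),np.sin(yaw/2),0])
def save(n,tag):
    c=optics.calibration(n); p,d=optics.capture(n)
    cv2.imwrite(f"pics/{tag}.png",p[:,:,::-1]); np.savez(f"{tag}.npz",p=p,d=d,**c); return p,d,c
E
python3 - <<'E'
from h import *
robot.reach([.40,.34,.34],down(.3))
print(robot.read_t(),robot.read_ee_pos())
save("wrist","w1")
for t in ["small_center","medium_center","large_center","small","medium","large"]:
    print(t,[(np.round(r["xyz"],4).tolist(),round(r["conf"],2)) for r in spot_point("wrist",t)][:4])
E
```

```text
1.9833 [0.39961115 0.34057035 0.33937674]
small_center [([0.4798, 0.3364, 0.0231], 0.62)]
medium_center [([0.3171, 0.1564, 0.031], 0.75), ([0.2353, 0.3291, 0.03], 0.73), ([0.298, 0.4273, 0.0332], 0.71), ([0.2953, 0.2601, 0.0318], 0.71)]
large_center [([0.4073, 0.3862, 0.0359], 0.6)]
small [([0.4825, 0.337, 0.0018], 0.58)]
medium [([0.2959, 0.4285, 0.0007], 0.82), ([0.2366, 0.3259, -0.0051], 0.78), ([0.3174, 0.1566, 0.0059], 0.6)]
large [([0.4083, 0.3852, -0.0006], 0.88), ([0.409, 0.3866, 0.0341], 0.26), ([0.4804, 0.3364, -0.0008], 0.26)]
```

View pics/w1.png

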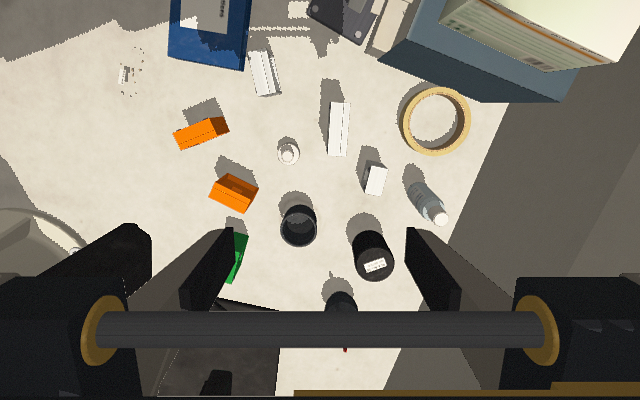

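Run:
```python
from h import *
z=np.load("w1.npz");d=z["d"];X=cloud(d,z)
for n,c0,h in [("small",(.481,.336),.052),("medium",(.297,.427),.065),("large",(.409,.386),.078)]:
    m=(abs(X[...,0]-c0[0])<.06)&(abs(X[...,1]-c0[1])<.06)&(X[...,2]>h-.008)&(X[...,2]<h+.01)&(d>0)
    m=cv2.morphologyEx(m.astype(np.uint8),cv2.MORPH_OPEN,np.ones((2,2)))>0
    p=X[m]; r=cv2.minAreaRect((p[:,:2]*1000).astype(np.float32))
    b=cv2.boxPoints(r); e=b[1]-b[0] if np.linalg.norm(b[1]-b[0])>np.linalg.norm(b[2]-b[1]) else b[2]-b[1]
    print(n,m.sum(),np.median(p[:,2]).round(4),np.round(r[0],1),np.round(r[1],1),"long axis deg",np.degrees(np.arctan2(e[1],e[0])).round(1)%180, p[:,:2].mean(0).round(4))
a=z["p"][30:210,220:420,::-1]; cv2.imwrite("pics/w1c.png",cv2.resize(a,None,fx=3.3,fy=3.3,interpolation=cv2.INTER_CUBIC))
# hook from w0
z=np.load("wrist0.npz");d=z["d"]
# wrist0 calibration T from printed output
T=np.array([[.445375038,-.864611079,-.232569899,.213774958],[.895344064,.430170753,.115378207,.592402478],[2.87492899e-4,-.259616652,.965711712,.385123612],[0,0,0,1]])
c=dict(fov_y=60.82169093582147,cx=319.5578748134239,cy=195.3864352040473,T=T)
X=cloud(d,c)
m=(X[...,2]>.138)&(X[...,2]<.166)&(d>0)&(abs(X[...,0]-.33)<.12)&(abs(X[...,1]-.58)<.12)
v,u=np.nonzero(m);print(u.min(),u.max(),v.min(),v.max())
for r in range(160,300,8):
    s=m[r,300:370]; k=np.nonzero(s)[0]+300
    if len(k): print(r,k.min(),k.max(),X[r,k].mean(0).round(4),X[r,k[0]].round(4),X[r,k[-1]].round(4))
a=z["p"][150:330,270:430,::-1]; cv2.imwrite("pics/w0c.png",cv2.resize(a,None,fx=3.3,fy=3.3,interpolation=cv2.INTER_CUBIC))
```

```text
small 539 0.0524 [453.3 368.9] [ 46.8 165.7] long axis deg 135.1 [0.4832 0.336 ]
medium 907 0.0654 [326.8 430.5] [93.8 57.1] long axis deg 10.3 [0.2997 0.4252]
large 1049 0.0784 [411.4 381.3] [43.7 78.8] long axis deg 109.1 [0.4106 0.3879]
318 471 163 389
168 318 331 [0.2529 0.5767 0.1576] [0.2519 0.5723 0.1518] [0.2547 0.5807 0.1585]
176 319 334 [0.2586 0.5755 0.157 ] [0.2562 0.571  0.1576] [0.2636 0.5794 0.1435]
184 322 336 [0.2658 0.574  0.1504] [0.2636 0.5696 0.1503] [0.2684 0.5784 0.1489]
192 324 338 [0.2717 0.5727 0.1502] [0.2696 0.5682 0.1498] [0.2742 0.5771 0.1491]
200 326 340 [0.2777 0.5714 0.1503] [0.2758 0.5668 0.1488] [0.2801 0.5759 0.1496]
208 329 342 [0.2838 0.5705 0.1504] [0.2817 0.5663 0.1505] [0.2862 0.5746 0.1496]
216 331 344 [0.29   0.5691 0.1503] [0.2883 0.5647 0.1489] [0.2923 0.5733 0.1497]
224 333 347 [0.2965 0.568  0.1499] [0.2941 0.5635 0.1502] [0.3    0.5723 0.1464]
232 336 349 [0.3027 0.567  0.1504] [0.3009 0.5627 0.1497] [0.3054 0.5712 0.149 ]
240 338 351 [0.3092 0.5656 0.1501] [0.3072 0.5613 0.1497] [0.3114 0.5699 0.15  ]
248 340 353 [0.3155 0.5643 0.1504] [0.3137 0.5598 0.1496] [0.3176 0.5686 0.1505]
256 342 355 [0.3222 0.5628 0.1502] [0.3207 0.5582 0.1486] [0.3248 0.5671 0.1493]
264 345 367 [0.3297 0.5624 0.1495] [0.3267 0.5577 0.1508] [0.3405 0.5715 0.1381]
272 336 369 [0.3371 0.5597 0.1473] [0.3356 0.5465 0.1387] [0.3405 0.5712 0.1512]
280 335 369 [0.3383 0.5575 0.156 ] [0.3357 0.545  0.1501] [0.3423 0.5692 0.1589]
288 335 369 [0.3421 0.555  0.1596] [0.3374 0.5438 0.1582] [0.3466 0.5669 0.1617]
296 336 369 [0.3525 0.552  0.1531] [0.3426 0.542  0.1603] [0.365  0.5616 0.1417]
```

View pics/w1c.png

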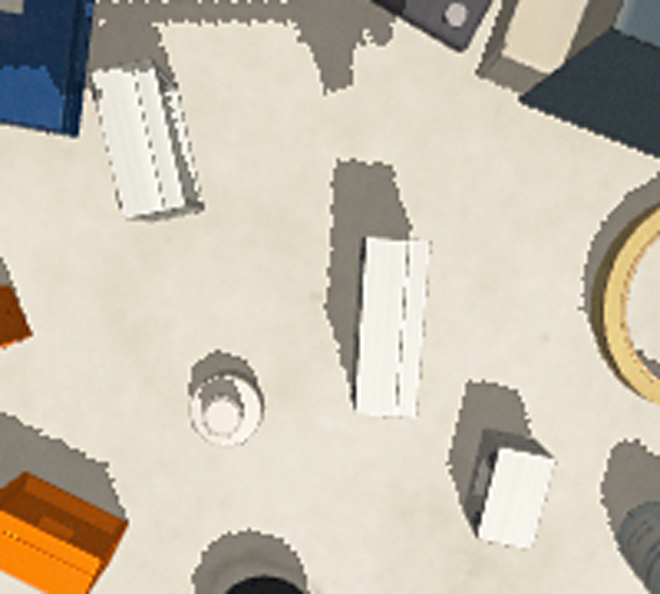

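View pics/w0c.png

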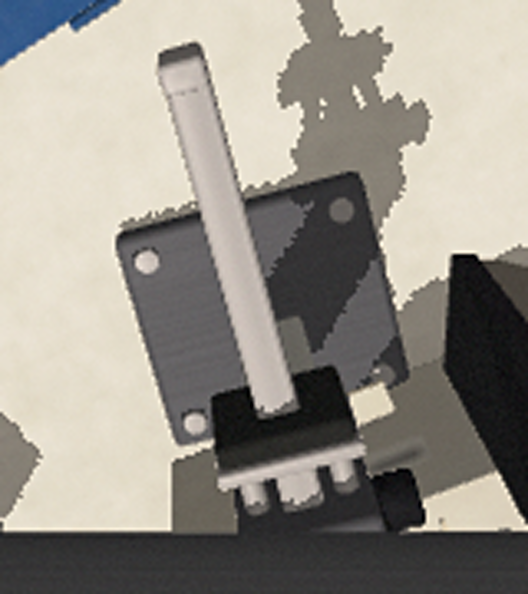

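Run:
```python
from h import *
z=np.load("w1.npz");d=z["d"];X=cloud(d,z);p=z["p"].astype(int)
for n,uv,h in [("small",(376,179),.052),("medium",(262,75),.065),("large",(338,129),.078)]:
    m=((abs(X[...,2]-h)<.003)&(d>0)).astype(np.uint8)
    k,l=cv2.connectedComponents(m,connectivity=4); mm=l==l[uv[1],uv[0]]
    mm=cv2.morphologyEx(mm.astype(np.uint8),cv2.MORPH_OPEN,np.ones((3,3)))>0
    q=X[mm]; r=cv2.minAreaRect((q[:,:2]*1000).astype(np.float32))
    C=np.cov(q[:,:2].T);w,V=np.linalg.eigh(C);e=V[:,1]
    print(n,mm.sum(),np.median(q[:,2]).round(4),np.round(r,1) if 0 else (np.round(r[0],1),np.round(r[1],1),round(r[2],1)),"pca",np.degrees(np.arctan2(e[1],e[0])).round(1)%180,np.sqrt(12*w).round(4),q[:,:2].mean(0).round(4))
z=np.load("wrist0.npz");d=z["d"]
T=np.array([[.445375038,-.864611079,-.232569899,.213774958],[.895344064,.430170753,.115378207,.592402478],[2.87492899e-4,-.259616652,.965711712,.385123612],[0,0,0,1]])
c=dict(fov_y=60.82169093582147,cx=319.5578748134239,cy=195.3864352040473,T=T)
X=cloud(d,c)
m=(abs(X[...,2]-.150)<.002)&(d>0)
m[:180]=0;m[258:]=0;m[:,:300]=0;m[:,370:]=0
q=X[m][:,:2];vx,vy,x0,y0=cv2.fitLine(q.astype(np.float32),cv2.DIST_HUBER,0,1e-4,1e-4).ravel()
print(m.sum(),"bar dir",np.degrees(np.arctan2(vy,vx)),x0,y0)
a=np.radians(-11.2);ex=np.array([np.cos(a),np.sin(a)]);ey=np.array([-ex[1],ex[0]])
o=np.array([.387,.5497])
for nm in ["scene","side"]:
    zz=np.load(nm+"0.npz");Y=cloud(zz["d"],optics.calibration(nm))[zz["d"]>0]
    Y=Y[(Y[:,2]>.19)&(Y[:,2]<.32)]; H=np.c_[(Y[:,:2]-o)@ex,(Y[:,:2]-o)@ey,Y[:,2]]
    k=(abs(H[:,1])<.2)&(H[:,0]>.02)&(H[:,0]<.3)
    print(nm,np.percentile(H[k,0],[0,1,5]), [(yy,H[k&(abs(H[:,1]-yy)<.02),0].min().round(3)) for yy in (-.15,-.1,-.05,0,.05,.1,.15) if (k&(abs(H[:,1]-yy)<.02)).any()])
```

```text
small 494 0.0525 (array([482. , 336.4]), array([24.4, 40.2]), 5.2) pca 97.1 [0.0241 0.0398] [0.4818 0.3369]
medium 887 0.0655 (array([298. , 425.6]), array([24.6, 52.9]), 29.1) pca 118.5 [0.0241 0.0531] [0.2981 0.4261]
large 1031 0.0785 (array([409.2, 388.3]), array([24.1, 66.1]), 13.9) pca 103.8 [0.024  0.0658] [0.4089 0.389 ]
1089 bar dir -10.5063 0.29192278 0.56882876
scene [0.05537205 0.06280839 0.07252045] [(-0.1, np.float64(0.295)), (-0.05, np.float64(0.284)), (0, np.float64(0.074)), (0.05, np.float64(0.069)), (0.1, np.float64(0.062)), (0.15, np.float64(0.058))]
side [0.0515041  0.05399458 0.0568756 ] [(-0.1, np.float64(0.224)), (-0.05, np.float64(0.213)), (0, np.float64(0.073)), (0.05, np.float64(0.065)), (0.1, np.float64(0.06)), (0.15, np.float64(0.054))]
```

Run:
```python
from h import *
z=np.load("w1.npz");d=z["d"];X=cloud(d,z)
S=[("small",(.482,.3366),97.1),("medium",(.298,.4258),118.7),("large",(.4091,.3887),103.9)]
for n,c,a in S:
    a=np.radians(a);ey=np.array([np.cos(a),np.sin(a)]);ex=np.array([ey[1],-ey[0]])
    H=np.c_[(X[...,:2].reshape(-1,2)-c)@ex,(X[...,:2].reshape(-1,2)-c)@ey,X[...,2].ravel()];H=H[(d>0).ravel()]
    k=(abs(H[:,0])<.05)&(abs(H[:,1])<.12)&(H[:,2]>.008)&(H[:,2]<.2)
    g=H[k]
    print(n)
    for x in np.arange(-.045,.046,.01):
        print("%5.3f"%x," ".join("%3d"%(1000*g[s,2].max()) if (s:=(abs(g[:,0]-x)<.005)&(abs(g[:,1]-y)<.005)).any() else "  ." for y in np.arange(-.115,.116,.01)))
a=np.radians(-10.8)
robot.reach([.33,.56,.28],down(a+np.pi/2)); print(robot.read_t())
p,d,c=save("wrist","w2");X=cloud(d,c)
m=(abs(X[...,2]-.150)<.003)&(d>0)&(abs(X[...,0]-.29)<.06)&(abs(X[...,1]-.569)<.03)
v,u=np.nonzero(m);print(len(v),u.min(),u.max(),v.min(),v.max())
for r in range(v.min(),v.max(),6):
    k=u[v==r]; print(r,k.min(),k.max(),X[r,k][:,:2].mean(0).round(4))
q=X[m][:,:2];vx,vy,x0,y0=cv2.fitLine(q.astype(np.float32),cv2.DIST_HUBER,0,1e-4,1e-4).ravel()
print("bar dir",np.degrees(np.arctan2(vy,vx)),x0,y0)
for t in ["hook","stop"]: print(t,[(np.round(r["xyz"],4).tolist(),round(r["conf"],2)) for r in spot_point("wrist",t)][:4])
```

```text
small
-0.045   .   .   .   .   .   .   .   .   .   .   .   .   .   .   .   .   .   .   .   .   .   .   .   .
-0.035   .   .   .   .   .   .   .   .   .   .   .   .   .   .   .   .   .   .   .   .   .   .   .   .
-0.025   .   .   .   .   .   .   .   .   .   .   .   .   .   .   .   .   .   .   .   .   .   .   .   .
-0.015   .   .   .   .   .   .   .   .   .   .  53  53  54  54  44   .   .   .   .   .   .   .   .   .
-0.005  70  69  57   .   .   .   .   .   .   .  54  54  54  54  51   .   .   .   .   .   .   .   .   .
0.005  70  70  70   .   .   .   .   .   .  51  54  54  54  55   .   .   .   .   .   .   .   .   .   .
0.015  70  71  70  69   .   .   .   .   .  52  53  53  53  54   .   .   .   .   .   .   .   .   .   .
0.025  70  70  70  69   .   .   .   .   .   .   .   .   .   .   .   .   .   .  23  26  26  26  27  25
0.035  70  69  70  65   .   .   .   .   .   .   .   .   .   .   .   .   .  27  27  26  27  26  26  26
0.045  69  69  68   .   .   .   .   .   .   .   .   .   .   .   .   .  24  27  27   .   .   .   .  26
medium
-0.045   .   .   .   .   .   .   .   .   .   .   .   .   .  33
[... 1991 characters left out ...]
 9
3.275
1058 304 339 104 209
104 316 326 [0.2592 0.575 ]
110 316 326 [0.2641 0.5741]
116 316 326 [0.269  0.5732]
122 316 326 [0.2739 0.5722]
128 316 326 [0.2789 0.5713]
134 316 326 [0.284  0.5703]
140 316 326 [0.2891 0.5694]
146 316 326 [0.2942 0.5684]
152 316 326 [0.2994 0.5674]
158 316 326 [0.3046 0.5664]
164 316 326 [0.3099 0.5654]
170 316 326 [0.3153 0.5644]
176 316 326 [0.3206 0.5634]
182 316 326 [0.3261 0.5623]
188 316 326 [0.3315 0.5613]
194 316 326 [0.3371 0.5602]Traceback (most recent call last):
  File "<stdin>", line 18, in <module>
    return umr_minimum(a, axis, None, out, keepdims, initial, where)
ValueError: zero-size array to reduction operation minimum which has no identity
```

View pics/w2.png

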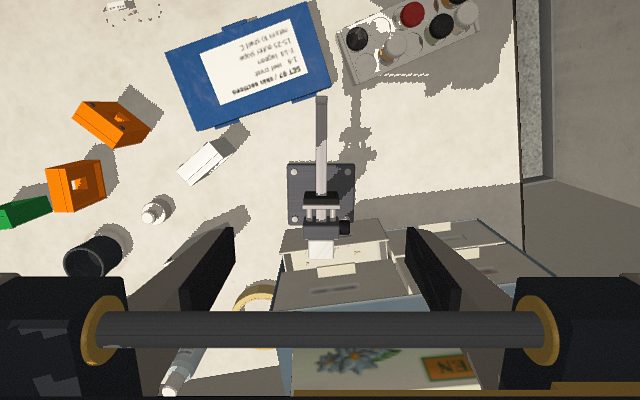

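Run:
```python
from h import *
a=np.radians(103.9);ey=np.array([np.cos(a),np.sin(a)]);ex=np.array([ey[1],-ey[0]]);c=np.array([.4091,.3887])
for nm,cal in [("w1",None),("w2",None),("side0","side"),("scene0","scene")]:
    z=np.load(nm+".npz");d=z["d"];X=cloud(d,z if cal is None else optics.calibration(cal))[d>0]
    H=np.c_[(X[:,:2]-c)@ex,(X[:,:2]-c)@ey,X[:,2]]
    H=H[(abs(H[:,0])<.12)&(H[:,1]>.04)&(H[:,1]<.2)&(H[:,2]>.11)&(H[:,2]<.26)]
    print(nm,len(H))
    for y in np.arange(.075,.14,.01):
        s=abs(H[:,1]-y)<.005
        if s.sum(): print("%.3f"%y,s.sum(),np.percentile(H[s,0],[0,3,50]).round(4), H[s,2].max().round(3))
```

```text
w1 6892
0.075 567 [0.09   0.0922 0.1073] 0.172
0.085 1060 [0.0571 0.0596 0.0846] 0.171
0.095 2313 [0.05   0.0527 0.1043] 0.253
0.105 2079 [0.0528 0.0555 0.0875] 0.252
0.115 548 [0.0559 0.0573 0.071 ] 0.226
0.125 272 [0.0591 0.0601 0.0663] 0.189
0.135 52 [0.055  0.0567 0.0632] 0.147
w2 12636
0.075 104 [0.0918 0.0969 0.1119] 0.171
0.085 212 [0.0897 0.091  0.1027] 0.17
0.095 270 [0.0503 0.0505 0.0535] 0.17
0.105 433 [0.0531 0.0542 0.0565] 0.245
0.115 853 [0.0559 0.0574 0.0792] 0.243
0.125 860 [0.0592 0.0605 0.0823] 0.243
0.135 896 [0.0568 0.0629 0.0853] 0.245
side0 3023
0.075 4 [0.0867 0.0874 0.0956] 0.169
0.085 19 [0.087  0.0875 0.0923] 0.17
0.095 66 [0.0509 0.0512 0.0542] 0.251
0.105 163 [0.0543 0.055  0.0808] 0.252
0.115 167 [0.0574 0.0582 0.0835] 0.252
0.125 136 [0.0827 0.0832 0.0871] 0.251
0.135 113 [0.086  0.0865 0.0945] 0.252
scene0 2853
0.075 370 [0.0783 0.0842 0.1023] 0.169
0.085 433 [0.0504 0.0532 0.0729] 0.244
0.095 563 [0.0505 0.0525 0.1045] 0.25
0.105 368 [0.0542 0.0648 0.0862] 0.249
0.115 57 [0.0582 0.0597 0.0944] 0.249
0.125 63 [0.0603 0.0624 0.0925] 0.249
0.135 51 [0.0622 0.0643 0.0966] 0.25
```

```bash
cat >> h.py <<'E'
import json,sys
A=np.radians(-10.78);HX=np.array([np.cos(A),np.sin(A),0]);HY=np.array([-HX[1],HX[0],0])
P0=np.array([.2942,.5684,0]); O=P0+HX*(np.dot(np.array([.3875,.5495,0])-P0,HX))
YAWH=A+np.pi/2
def hp(s,y,z): return O+HX*s+HY*y+np.array([0,0,z])      # s along hook x (negative in front)
def hf(v): v=np.array(v);return np.array([v@HX,v@HY,v[2]])
def where():
    p=np.array(robot.read_ee_pos())-O; return hf(p)
def F(n=5):
    f=[]
    for _ in range(n): f.append(hf(robot.read_force()))
    return np.mean(f,0)
def st(*a): print(*a,"t=%.2f"%robot.read_t(),"hook",where().round(4),"F",F().round(2),"gap",round(float(robot.read_finger_gap()),4),flush=True)
def pick(c,yawdeg,z,dx=0,grip=30):
    a=np.radians(yawdeg);q=down(a);ey=np.array([np.cos(a),np.sin(a)]);ex=np.array([ey[1],-ey[0]])
    c=np.array(c)+ex*dx
    robot.reach([*c,.28],q); robot.line_to([*c,z+.06],.25); 
    st("above",np.array(robot.read_ee_pos()).round(4))
    hit=robot.line_to([*c,z],.06,until_force=8); st("down hit",hit,np.array(robot.read_ee_pos()).round(4))
    fingers.clamp(grip); st("clamped",np.array(robot.read_ee_pos()).round(4))
    return np.array([*c,z])
E
python3 - <<'E'
from h import *
print(O)
c=pick((.482,.3366),97.1,.022)
save("wrist","w3")
robot.line_to([c[0],c[1],.30],.25); st("lifted")
E
```

```text
[0.38770869 0.55059609 0.        ]
above [0.4825 0.3376 0.083 ] t=5.32 hook [ 0.133  -0.1915  0.083 ] F [ 0.01 -0.31  0.01] gap 0.0918
down hit False [0.4823 0.3368 0.0224] t=6.47 hook [ 0.1329 -0.1924  0.0224] F [-0.33  0.17 -0.02] gap 0.0918
clamped [0.482  0.3366 0.022 ] t=7.30 hook [ 0.1326 -0.1926  0.022 ] F [-0.54  0.56  0.38] gap 0.0401
lifted t=8.61 hook [ 0.1321 -0.1931  0.2986] F [-0.64 -0.01 -0.88] gap 0.0394
```

View pics/w3.png

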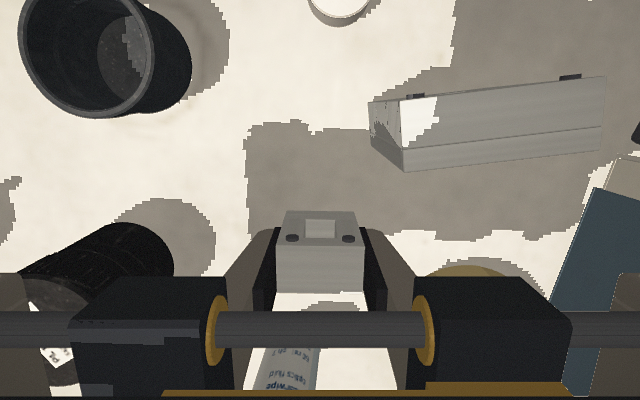

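```bash
cat >> h.py <<'E'
def approach(off,s=-.166,zc=.1465):
    robot.reach(hp(s,0,.26),down(YAWH)); 
    robot.line_to(hp(s,0,zc+off),.15); robot.hold(.3); st("approach")
E
python3 - <<'E'
from h import *
approach(-.004)
save("wrist","w4"); save("scene","s4"); save("side","d4")
for n,b in [("s4",(60,130,220,340)),("d4",(170,330,200,360))]:
    a=cv2.imread(f"pics/{n}.png")[b[0]:b[1],b[2]:b[3]];cv2.imwrite(f"pics/{n}c.png",cv2.resize(a,None,fx=5,fy=5,interpolation=cv2.INTER_CUBIC) if n=="s4" else cv2.resize(a,None,fx=3.6,fy=3.6,interpolation=cv2.INTER_CUBIC))
E
```

```text
approach t=11.18 hook [-0.166   0.0004  0.1432] F [ 0.51  0.53 -0.93] gap 0.0395
```

View pics/w4.png

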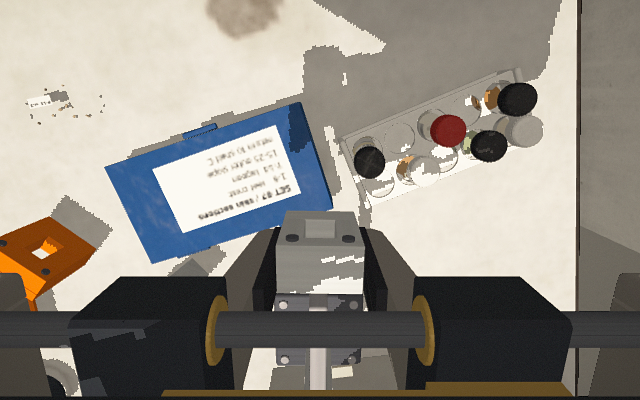

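View pics/s4c.png

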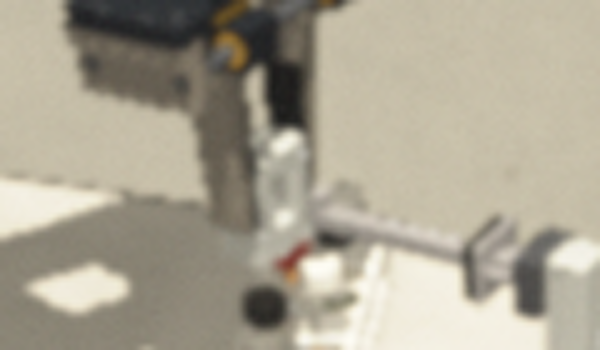

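View pics/d4c.png

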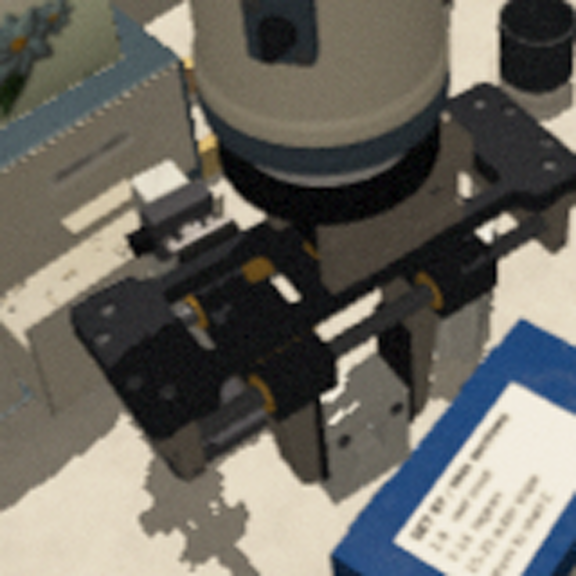

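```bash
cat >> h.py <<'E'
def insert(off,s=-.112,zc=.1465):
    hit=robot.line_to(hp(s,0,zc+off),.06,until_force=4); st("insert hit",hit); return hit
def lower(off,s=-.112,zc=.1345):
    hit=robot.line_to(hp(s,0,zc+off),.03,until_force=4); robot.hold(.2); st("lower hit",hit); return hit
E
python3 - <<'E'
from h import *
if not insert(-.004): lower(-.004)
E
```

```text
insert hit False t=12.38 hook [-0.1122 -0.      0.1425] F [ 1.3  -0.14 -1.56] gap 0.0401
lower hit True t=13.03 hook [-0.1123 -0.0003  0.1299] F [ 0.37 -1.46  5.7 ] gap 0.0401
```

```bash
cat >> h.py <<'E'
def push(off,s0,s1,zc,target=10.3,lim=12.5):
    """creep from s0 until contact, then step up to target force; returns cmd s"""
    z=zc+off
    b=F(10)[0]; hit=robot.line_to(hp(s1,0,z),.012,until_force=4)
    w=where(); s=w[0]; st("contact",hit,"base",round(b,2))
    if not hit: return None
    f=-(F(5)[0]-b); n=0
    while n<25:
        if f>=target-.5: break
        s+=min(.0006,max(.00015,(target-f)/5000*.6)); robot.line_to(hp(s,0,z),.01); robot.hold(.06)
        f=-(F(5)[0]-b); n+=1; print("  s %.4f act %.4f f %.2f"%(s,where()[0],f))
        if f>lim: break
    fs=[]
    for _ in range(6): robot.hold(.2); fs.append(round(float(-(F(3)[0]-b)),2))
    print("hold",fs); st("held")
    # back off gently
    m=0
    while f>1.8 and m<20:
        s-=min(.0006,max(.00015,(f-1.2)/5000*.6)); robot.line_to(hp(s,0,z),.01); robot.hold(.06); f=-(F(5)[0]-b); m+=1
    print("backed f",round(f,2),"s",round(s,4)); return s
E
python3 - <<'E'
from h import *
robot.line_to(hp(-.112,0,.1305),.03); robot.hold(.3); st("z up")
robot.line_to(hp(-.076,0,.1305),.05); robot.hold(.2); st("pre")
s=push(-.004,-.076,-.030,.1345)
st("end")
E
```

```text
z up t=13.57 hook [-1.120e-01 -1.000e-04  1.303e-01] F [ 0.88  0.27 -0.21] gap 0.04
pre t=14.64 hook [-0.0763  0.      0.1305] F [-0.47  0.43 -1.02] gap 0.0398
contact True base -0.47 t=16.29 hook [-0.0616 -0.0003  0.13  ] F [-0.83  1.69  0.33] gap 0.0401
  s -0.0610 act -0.0614 f 2.91
  s -0.0604 act -0.0609 f 4.87
  s -0.0598 act -0.0606 f 6.49
  s -0.0594 act -0.0603 f 6.33
  s -0.0589 act -0.0601 f 8.66
  s -0.0587 act -0.0600 f 8.35
  s -0.0585 act -0.0599 f 8.26
  s -0.0582 act -0.0598 f 9.45
  s -0.0581 act -0.0597 f 10.44
hold [8.92, 9.4, 9.2, 9.43, 10.38, 8.91]
held t=20.29 hook [-0.0597 -0.0003  0.1303] F [-9.38 -0.9   1.03] gap 0.0398
backed f 1.15 s -0.0619
end t=23.07 hook [-0.0617  0.0002  0.1306] F [-1.62 -0.72 -1.76] gap 0.0397
```

Run:
```python
from h import *
s=-.0619
robot.line_to(hp(s,0,.1301),.02)
fingers.open_jaws(); st("open")
robot.line_to(hp(s,0,.27),.25); st("up")
save("wrist","w5"); 
for n,b in [("side",(170,330,200,360)),("scene",(60,200,220,380))]:
    save(n,n+"5");a=cv2.imread(f"pics/{n}5.png")[b[0]:b[1],b[2]:b[3]];cv2.imwrite(f"pics/{n}5c.png",cv2.resize(a,None,fx=3.6,fy=3.6,interpolation=cv2.INTER_CUBIC))
```

```text
open t=24.20 hook [-0.0619  0.      0.1301] F [-0.26  0.5  -0.11] gap 0.0916
up t=24.91 hook [-0.0621 -0.0007  0.2687] F [ 0.35 -0.02 -1.06] gap 0.0919
```

View pics/w5.png

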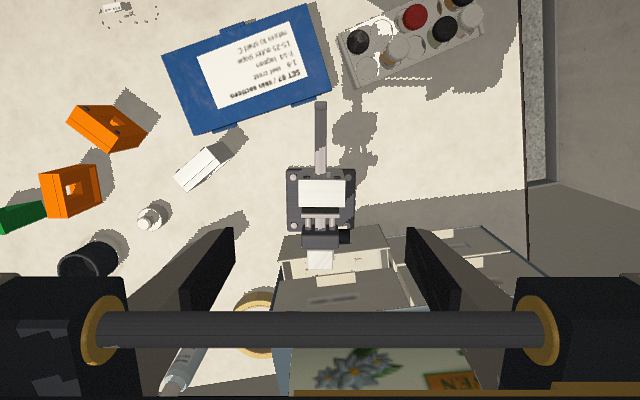

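View pics/scene5c.png

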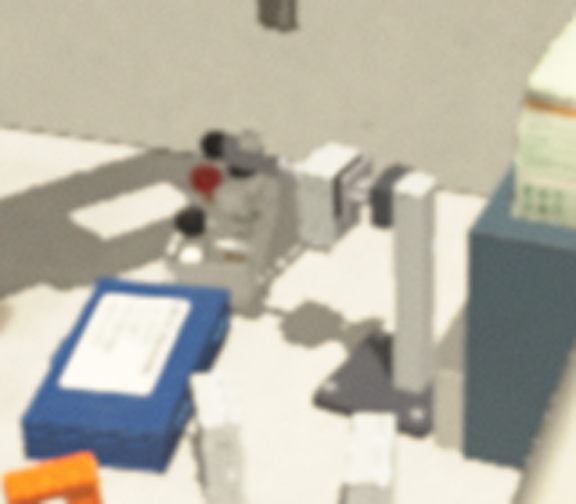

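Run:
```python
from h import *
c=pick((.298,.4258),118.7,.039,dx=.003)
save("wrist","w6")
robot.line_to([c[0],c[1],.25],.25); st("lifted")
```

```text
above [0.3011 0.4282 0.0996] t=26.70 hook [-0.0622 -0.1365  0.0996] F [0.14 0.07 0.46] gap 0.0919
down hit False [0.3008 0.4275 0.0393] t=27.85 hook [-0.0624 -0.1372  0.0393] F [-0.11 -1.06 -0.36] gap 0.0919
clamped [0.3006 0.4272 0.039 ] t=28.52 hook [-0.0625 -0.1375  0.039 ] F [ 0.38 -0.73  1.15] gap 0.0523
lifted t=29.56 hook [-0.0628 -0.1383  0.2486] F [-0.09 -0.41 -1.1 ] gap 0.0528
```

View pics/w6.png

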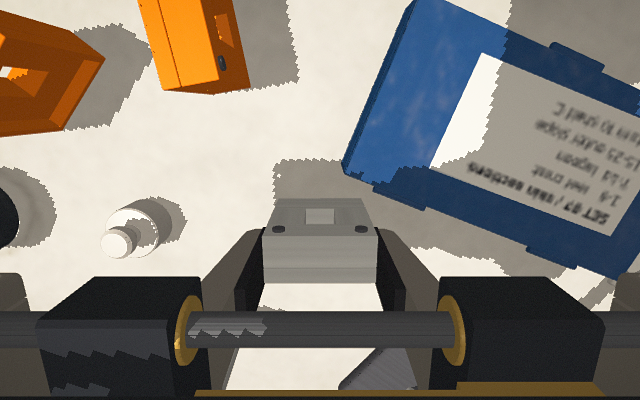

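Run:
```python
from h import *
off=.0065
approach(off,s=-.163)
if not insert(off,s=-.109):
    h=lower(off,s=-.109,zc=.1348)
    robot.line_to(hp(-.109,0,.1346+off),.03); robot.hold(.2); st("z")
    save("wrist","w7")
```

```text
approach t=31.62 hook [-0.163   0.0003  0.1537] F [-0.98 -0.54 -0.76] gap 0.0529
insert hit False t=32.67 hook [-0.1093 -0.      0.153 ] F [-0.43 -0.24 -1.02] gap 0.0528
lower hit True t=33.32 hook [-0.1093 -0.0003  0.1405] F [-0.3  -0.6   4.38] gap 0.0526
z t=33.77 hook [-0.1091 -0.0002  0.1408] F [-0.17 -0.05 -1.13] gap 0.0525
```

View pics/w7.png

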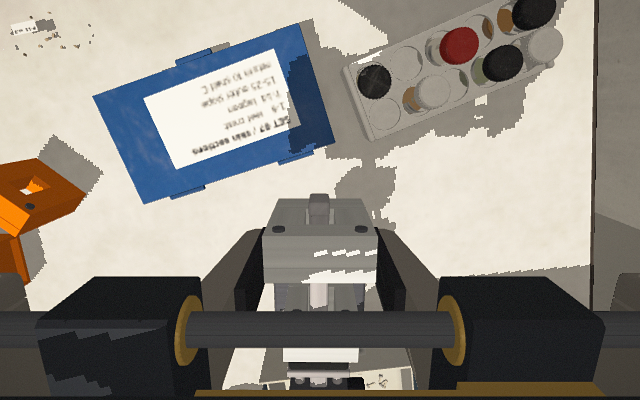

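```bash
sed -i 's/s+=min(.0006,max(.00015,(target-f)\/5000\*.6))/s+=min(.0010,max(.0002,(target-f)\/5000*.7))/; s/range(6): robot.hold(.2)/range(5): robot.hold(.2)/; s/s-=min(.0006,max(.00015,(f-1.2)\/5000\*.6))/s-=min(.0008,max(.0002,(f-1.2)\/5000*.8))/' h.py
python3 - <<'E'
from h import *
off=.0065;zc=.1345
robot.line_to(hp(-.089,0,zc+off),.05,until_force=4); robot.hold(.15); st("pre")
s=push(off,-.089,-.055,zc,target=10.5)
st("end"); print(s)
E
```

```text
pre t=34.52 hook [-0.0891 -0.      0.141 ] F [-0.03 -0.27 -0.92] gap 0.0528
contact True base -0.03 t=35.94 hook [-0.0745 -0.0004  0.1405] F [-0.66  0.82  5.34] gap 0.0529
  s -0.0735 act -0.0740 f 4.77
  s -0.0727 act -0.0735 f 5.39
  s -0.0720 act -0.0731 f 8.41
  s -0.0717 act -0.0730 f 8.83
  s -0.0715 act -0.0729 f 8.33
  s -0.0712 act -0.0727 f 9.63
  s -0.0710 act -0.0726 f 9.94
  s -0.0708 act -0.0725 f 11.35
hold [9.72, 10.14, 10.63, 10.23, 8.74]
held t=39.48 hook [-0.0725 -0.0004  0.1406] F [-8.77  0.17 -0.8 ] gap 0.053
backed f 0.89 s -0.0749
end t=41.63 hook [-0.0747  0.0002  0.1411] F [-0.92 -0.07 -1.19] gap 0.0526
-0.07485683539782663
```

Run:
```python
from h import *
s=-.0748
robot.line_to(hp(s,0,.1406),.02)
fingers.open_jaws(); st("open")
robot.line_to(hp(s,0,.27),.25); st("up")
save("wrist","w8"); a=cv2.imread("pics/w8.png")[70:270,230:420];cv2.imwrite("pics/w8c.png",cv2.resize(a,None,fx=3,fy=3,interpolation=cv2.INTER_CUBIC))
c=pick((.4091,.3887),103.9,.038,dx=-.003)
robot.line_to([c[0],c[1],.28],.25); st("lifted")
save("wrist","w9")
```

```text
open t=42.60 hook [-0.0748 -0.      0.1406] F [ 0.06 -0.24  0.11] gap 0.092
up t=43.27 hook [-0.075  -0.0006  0.2688] F [-0.49  0.47  0.33] gap 0.092
above [0.4065 0.389  0.0988] t=45.01 hook [ 0.0486 -0.1552  0.0988] F [ 1.09 -0.74 -0.25] gap 0.0918
down hit False [0.4064 0.3882 0.0383] t=46.16 hook [ 0.0487 -0.156   0.0383] F [ 0.91  0.15 -0.25] gap 0.0922
clamped [0.4063 0.388  0.0382] t=46.67 hook [ 0.0486 -0.1563  0.0382] F [-0.02 -0.54  2.22] gap 0.0662
lifted t=47.78 hook [ 0.048  -0.157   0.2785] F [-0.55 -1.42 -1.92] gap 0.0658
```

View pics/w8c.png

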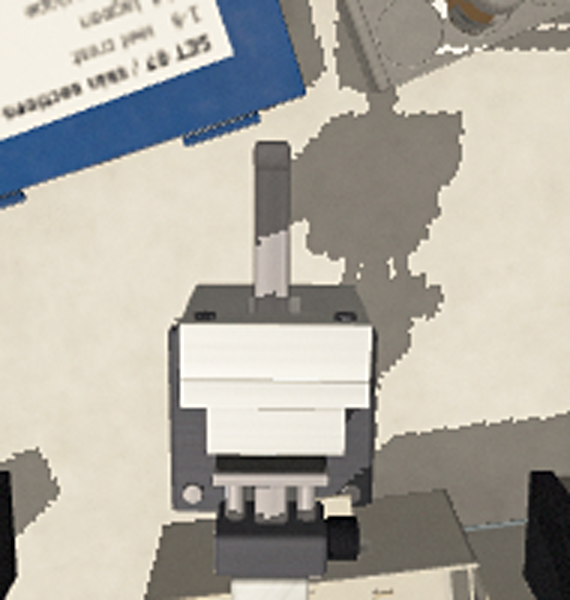

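View pics/w9.png

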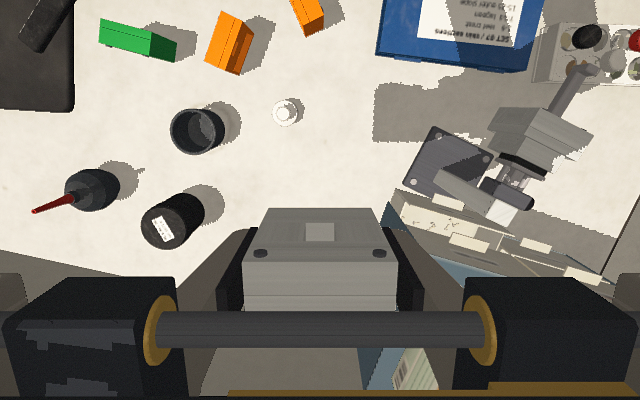

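Run:
```python
from h import *
off=-.001
approach(off,s=-.169)
if not insert(off,s=-.1155):
    h=lower(off,s=-.1155,zc=.1348)
    robot.line_to(hp(-.1155,0,.1345+off),.03); robot.hold(.2); st("z")
    save("wrist","w10")
```

```text
approach t=50.09 hook [-0.169   0.0003  0.1462] F [ 0.44  0.06 -2.24] gap 0.0656
insert hit False t=51.13 hook [-0.1158 -0.      0.1455] F [-0.34  0.15 -1.93] gap 0.066
lower hit True t=51.77 hook [-0.1158 -0.0003  0.1331] F [-0.44  0.29  4.87] gap 0.066
z t=52.23 hook [-0.1156 -0.0002  0.1332] F [ 0.23  0.18 -1.12] gap 0.0659
```

View pics/w10.png

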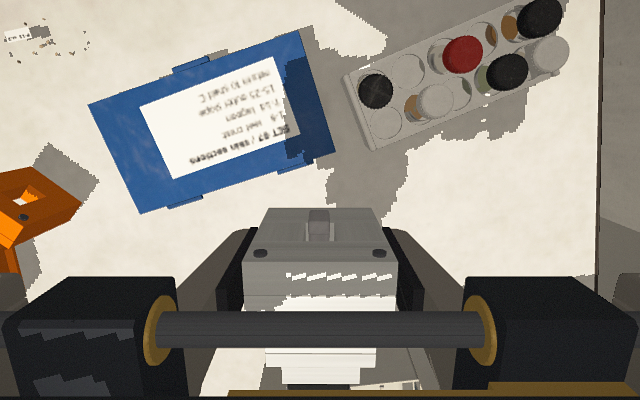

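Run:
```python
from h import *
off=-.001;zc=.1346
robot.line_to(hp(-.108,0,zc+off),.05,until_force=4); robot.hold(.15); st("pre")
s=push(off,-.108,-.078,zc,target=10.5)
st("end"); print(s)
```

```text
pre t=52.73 hook [-1.080e-01 -1.000e-04  1.336e-01] F [ 0.57  0.01 -1.84] gap 0.066
contact True base 0.57 t=53.93 hook [-0.0965 -0.0004  0.1331] F [-1.4   0.35  3.41] gap 0.0656
  s -0.0955 act -0.0960 f 6.00
  s -0.0948 act -0.0955 f 6.58
  s -0.0943 act -0.0952 f 8.28
  s -0.0940 act -0.0951 f 8.23
  s -0.0937 act -0.0949 f 7.75
  s -0.0933 act -0.0947 f 9.35
  s -0.0931 act -0.0946 f 9.96
  s -0.0929 act -0.0945 f 11.12
hold [9.87, 11.42, 10.87, 10.68, 10.55]
held t=57.48 hook [-0.0945 -0.0004  0.1332] F [-9.98 -0.94 -0.38] gap 0.0657
backed f 1.05 s -0.0968
end t=59.33 hook [-0.0965  0.0003  0.1338] F [-0.48  0.41 -2.64] gap 0.0656
-0.09679899495660153
```

Run:
```python
from h import *
s=-.0967
robot.line_to(hp(s,0,.1332),.02)
fingers.open_jaws(); st("open")
robot.line_to(hp(s,0,.27),.25); st("up")
p,d,c=save("wrist","w11"); a=cv2.imread("pics/w11.png")[70:270,230:420];cv2.imwrite("pics/w11c.png",cv2.resize(a,None,fx=3,fy=3,interpolation=cv2.INTER_CUBIC))
X=cloud(d,c);H=X-O
hs=np.stack([H@HX,H@HY,X[...,2]],-1)
for z,n in [(.160,"small"),(.1665,"medium"),(.173,"large")]:
    m=(abs(hs[...,2]-z)<.003)&(abs(hs[...,1])<.04)&(hs[...,0]<-.02)&(hs[...,0]>-.13)
    print(n,m.sum(),np.percentile(hs[m],[1,50,99],axis=0).round(4).tolist())
save("scene","s11"); a=cv2.imread("pics/s11.png")[60:200,220:380];cv2.imwrite("pics/s11c.png",cv2.resize(a,None,fx=3.6,fy=3.6,interpolation=cv2.INTER_CUBIC))
```

```text
open t=60.14 hook [-0.0967  0.      0.1332] F [-0.35  0.13  0.35] gap 0.0921
up t=60.84 hook [-0.0969 -0.0006  0.2688] F [ 0.04 -0.87 -1.28] gap 0.092
small 1337 [[-0.1061, -0.0202, 0.1574], [-0.0516, 0.0006, 0.1602], [-0.0203, 0.0209, 0.162]]
medium 1128 [[-0.1073, -0.0262, 0.1639], [-0.0742, 0.0007, 0.167], [-0.0662, 0.0283, 0.1687]]
large 2368 [[-0.106, -0.0314, 0.1707], [-0.0948, 0.0015, 0.1734], [-0.0825, 0.0331, 0.175]]
```

View pics/w11c.png

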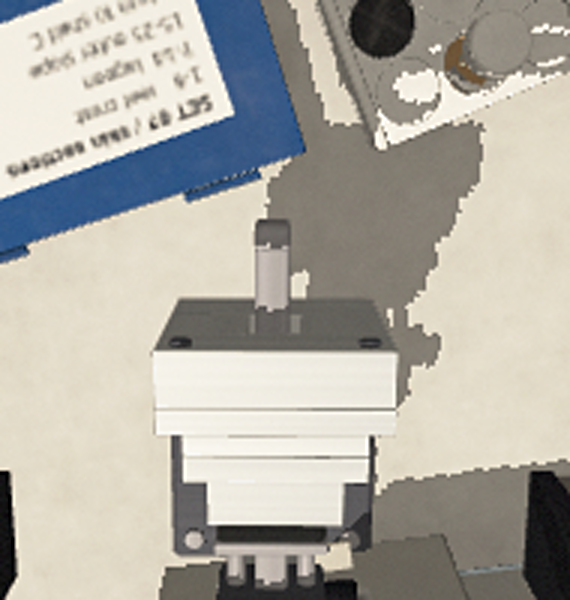

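View pics/s11c.png

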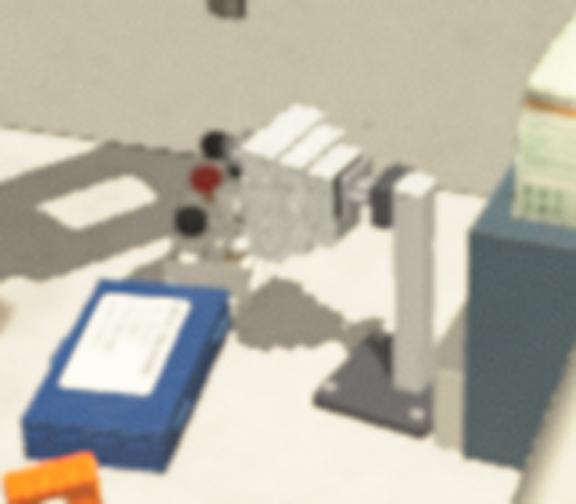

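```bash
python3 -c "
from bench import robot
print(robot.read_t());print(robot.hand_in())"
```

```text
60.9417
the job is handed in; nothing more can be done
None
```

I hung the grey small, medium and large spacers in that order. The job was handed in at about 61 s, with the gripper open and clear of everything.

**Pushes:** each spacer was pushed straight back until it stopped, then held for about 1 s. The measured push was about 9 to 10.5 N for the small, 9 to 10.5 N for the medium and 10 to 11.5 N for the large. Single force readings scatter by about ±1 N. None went above 11.5 N, but I did not record the peak during each motion. I eased the pad back to about 1 N before letting go of each one, so it would not be flung forward.

**Final checks:**
- **Nesting:** the last pictures show all three nested and level on the bar. The measured depths put the medium and large about 16 mm apart, and the medium met the small where nesting predicted.
- **Pad contact:** in the last wrist picture the small one still appears to rest on the pad. I could not measure that contact directly.
- **Other things on the desk:** the orange and green look-alikes and the bystanders were not touched. I saw no shift in the pictures, though I did not measure each one again.

No check failed or disagreed.

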